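Slide the bookend to the marked notch

ROBOT

A 6-joint arm with a two-finger parallel gripper is mounted at the origin on the work surface. World frame = base frame: x ahead of the robot, y to its left, z up, the work surface at z = 0. Lengths are in m, angles in rad, forces in N, time in s.
With the tool pointing down it reaches from about 0.3 to 0.775 m from the base axis. Payload 14.6 kg.
Tool frame: the origin (TCP) lies on the centre line of the jaws, within the pads' length; the fingertips stand 25 mm ahead of it and the grasp point (between the pads) lies 6 mm ahead of it (ctrl.tip_reach is the distance from the TCP to the fingertips, in m); z points along the fingers, y is the line along which they close (so a half turn about z gives the same grasp; the last joint's range is limited). The gripper opens to 94 mm and grips with 3 to 60 N. Pads are 16 mm wide; open, the fingers measure 119 mm over their backs; the gripper's body (75 mm by 177 mm) begins 78 mm behind the grasp point.
Start: joints at [1.145, 0.3, 1.521, -0, 1.321, -0.067], TCP at [0.193, 0.515, 0.195] pointing down, gripper open.
Joint ranges: [-3.03, 3.03], [-0.79, 2.21], [0.23, 2.52], [-1.04, 4.18], [0, 3.07], [-2.55, 2.55]. Speed limits (rad/s): [2.22, 2.22, 2.57, 3.14, 3.14, 3.14].

INTERFACE

Orientations are given as [roll, pitch, yaw] about the fixed x, y, z axes, in that order (R = Rz(yaw) Ry(pitch) Rx(roll)).
In Python, from station import ctrl gives the robot as it stands. The module is installed in compiled form; this text tells all that it offers.
- The arm moves only by the tool apply_moves, never from a script. Its argument "deltas" is a list of rows, each a list of 7 numbers: the closure in counts, from 0 (fully open) to 255 (shut), then the shift along the world's x, y, z in cm, then the turn, a rotation vector about the world's x, y, z in rad. In form: [[jaw, tx, ty, tz, ax, ay, az], ...]. A call has 1 to 10 rows; each row shifts and turns the commanded pose from where the row before left it; what a row does not reach is not made up. A row lasts 1/10 s, in which the tool goes at most 50 mm and 8.59 degrees, less where a joint would pass 70% of its speed; a pose out of reach is approached as far as the arm can. A call with a gripper value outside its range is refused whole. The fingers move at their own pace and stop on an object; "grip_force" is the grip in N (left out, the last holds). Time passes only in rows, so rows that do not move let the fingers close. It gives the time, the measured TCP pose, the force, the opening and the grip force at its end, in the units of the state.
- ctrl.get_obs(): the state, without advancing time (a new reading comes with each control period).
- ctrl.camera(name): name is "scene" or "top"; returns a dict with "img" (384x512x3 uint8, red, green, blue), "K" (3x3 intrinsics, pixels), "k1" (the pictures are not rectified: a ray, as slopes to the right and down, at radius r is drawn at 1 + k1 r^2 times it, then the intrinsics apply), "pose" (4x4, takes a point from camera to world coordinates). Camera axes: x right, y up, looking along -z (the intrinsics and any distortion apply to the point x, -y, -z); pixel columns grow to the right and rows downward; lengths in m; the calibration is good to about 2 mm. A picture is of the moment at which its call begins. There is no depth.
- ctrl.hand_in(): hands the job in; it is judged then, once.
The state is a dict: "time_s": time; "qpos": joint angles; "joint_vel": joint speeds; "tau": joint torques, N m; "ee_pos": TCP position; "eef_rot": TCP orientation; "force": force on the tool from outside, world axes, zero at the start; "moment": the same for the moment, N m; "grip_width": finger opening in m; "grip_force": force on a finger pad.
Only numpy, scipy, OpenCV 4.12 (cv2) and the standard library are available. Lean on these libraries where they do the work, as an engineer would, in place of code of your own. Each camera call takes 0.05 s, during which the arm holds its last target. There are 200 camera calls.

TASK

Push the blue bookend along its rail with the fingers until its spring pin clicks into the notch beside the yellow price tag, and leave it there. Do not grip the bookend or its red pin knob, do not pull the pin up, and leave the binders, the glue jar and the pencil box where they stand.

Things in the scene. Friction and masses are not known exactly. Their poses are not given: they have to be found in the camera images.
- board: White board fixed on the counter, 220 mm across (x -100 to +120) and 540 mm long (y -220 to +320), 18 mm thick; origin on its underside below the rail. The aluminium rail, 24 mm wide, runs along its y at x = 0, its top 30 mm above the counter, with a black stop at each end. Three notches 13 mm long cross the rail at y = -40, +20 and +80 mm, each with a tag beside it.
- bookend: Blue bookend, 0.2 to 0.45 kg, sliding on the rail. Origin on the rail's top on its pin's axis; axes parallel to the board's. It starts before all three notches (origin at board y -130 to -70) and can go to y = +130 mm. Upright plate 100 mm across, 6 mm thick, at y -33 to -27 mm of its frame, top 85 mm above the origin. A foot with the pin and a red pointer to the tags reaches to y = +33 mm.
- push_face (a point): Point on the -y face of the bookend's plate, on the rail's centre line, 102 mm above the counter, 13 mm below the plate's top: push here with the fingertips, towards +y; this side is free. It slides at about 0.5 to 2.5 N. Over a notch the pin drops and the push dips to nothing; within 3 mm of a notch's middle the bookend centres itself. Pushing it on out of a notch takes roughly 10 to 16 N.
- pin (a joint): Height of the spring pin (m): 0 to -0.0006 while it rides on the rail, about -0.003 when it has dropped home into a notch, positive if pulled up.
- pin_knob (a point): Centre of the red knob, 18 mm wide and 12 mm high, at the top of the spring pin, 40 mm above the rail while it rides there (its top 76 mm above the counter).
- tag_yellow: Yellow price tag lying on the board, 34 mm by 36 mm, 2 mm thick; origin under its centre, axes parallel to the board's, at x = +92 mm of the board. It lies beside one of the three notches, which has the same y on the board: the one wanted. A white and a green tag lie beside the other two.
- binder_pink: Small pink ring binder standing on the board's far +y end, 120 x 36 x 150 mm high, loose; origin under its centre.
- binder_teal: Small teal ring binder standing beyond the pink one, 120 x 36 x 150 mm high, loose; origin under its centre.
- glue_jar: White glue jar with green cap, 56 mm wide, 80 mm high, loose on the robot's side of the board; origin under its centre.
- pencil_box: Orange pencil box, 55 x 170 mm, 35 mm high with pencils on its top, loose beyond the board; origin under its centre.

How it is judged:
On the way, in this order (a step that is already met when the one before it is completed fails the run):
1. the fingers push the bookend (contact force between the fingers and bookend above 0.5 N), for 0.02 s.
2. the pin has dropped into the notch beside the yellow tag (y of bookend in the frame of tag_yellow between -0.0035 and 0.0035 m and value of joint pin below -0.0015 m), for 0.2 s.
At the end, for the whole second after the job is handed in: The bookend's pin has dropped (below -1.5 mm) in the notch beside the yellow tag, within 3.5 mm of the tag's centre along the rail, and the bookend is at rest (all of step 2 and linear speed of bookend below 0.005 m/s); the robot touches nothing.
It fails at once if the bookend's plate is gripped: it is between the fingers at the grasp point (y of the grasp point in the frame of bookend between -0.036 and -0.024 m and x of the grasp point in the frame of bookend between -0.055 and 0.055 m and z of the grasp point in the frame of bookend below 0.082 m).
It fails at once if the red pin knob is gripped (distance between the grasp point and pin_knob below 0.012 m).
It fails at once if the pin is pulled up (value of joint pin above 0.003 m).
It fails at once if a binder, the glue jar or the pencil box is moved more than 15 mm or tipped (distance of any of binder_pink, binder_teal, glue_jar, pencil_box from where it was at the start of the episode above 0.015 m or angle between any of binder_pink, binder_teal, glue_jar, pencil_box's own z axis and vertical above 0.2 rad).
It also fails if it takes over 45 s, if anything falls off the work surface, if the arm or the gripper's body presses on something with over 40 N, if the wrist force passes 120 N, or if a joint passes its speed limit or range.

## Working session

There is one attempt and no reset: what is moved stays moved. The work goes in short steps, Python scripts to look and compute and a tool call to move; the robot and the scene stay as the last step left them, time stands still between calls to the robot, and variables do not carry over. Pictures are saved under pics/ and viewed, at most 10 in all, crops included, and the job is handed in when it is done.

Besides the shell and the picture viewer there is one more tool, called after ">>>" by a JSON object that holds its "name" and its "arguments", one argument or row to a line. apply_moves: Moves the arm, as the interface text tells. Its arguments: {"type":"object","properties":{"deltas":{"type":"array"},"grip_force":{"type":"number"}},"required":["deltas"]}

```bash
mkdir -p pics; cat > h.py <<'E'
import numpy as np, cv2
from station import ctrl
def ray(c,u,v):
    K=c["K"];d=np.array([c["k1"],0,0,0,0.])
    n=cv2.undistortPoints(np.array([[[u,v]]],float),K,d)[0,0]
    R=c["pose"][:3,:3]; return c["pose"][:3,3],R@np.array([n[0],-n[1],-1])
def at_z(c,u,v,z):
    o,r=ray(c,u,v); return o+r*(z-o[2])/r[2]
def proj(c,p):
    P=c["pose"];q=P[:3,:3].T@(np.asarray(p,float).reshape(-1,3)-P[:3,3]).T
    q=(q.T*[1,-1,-1])
    return cv2.projectPoints(q,np.zeros(3),np.zeros(3),c["K"],np.array([c["k1"],0,0,0,0.]))[0][:,0]
def snap(n,f):
    c=ctrl.camera(n); np.save(f"pics/{f}.npy",c,allow_pickle=True)
    cv2.imwrite(f"pics/{f}.png",cv2.resize(c["img"][:,:,::-1],(768,576),interpolation=cv2.INTER_CUBIC)); return c
def load(f): return np.load(f"pics/{f}.npy",allow_pickle=True).item()
E
python3 - <<'E'
from h import *
for n in("scene","top"):
    c=snap(n,n+"0");print(c["pose"].round(3),c["K"],c["k1"])
print(ctrl.get_obs(),ctrl.tip_reach)
E
```

```text
[[-0.707 -0.431  0.561  1.025]
 [ 0.707 -0.415  0.572  0.612]
 [-0.014  0.801  0.599  0.605]
 [ 0.     0.     0.     1.   ]] [[433.02198046   0.         251.37235481]
 [  0.         433.02198046 193.35119599]
 [  0.           0.           1.        ]] -0.08065928166873702
[[ 0.     0.994 -0.111  0.488]
 [-1.    -0.    -0.004  0.123]
 [-0.004  0.111  0.994  0.812]
 [ 0.     0.     0.     1.   ]] [[347.53426792   0.         259.32767802]
 [  0.         347.53426792 192.21641608]
 [  0.           0.           1.        ]] -0.01362323234912749
{'time_s': 0.1, 'qpos': array([ 1.14544716e+00,  3.00418057e-01,  1.52150865e+00, -5.85649189e-06,
        1.32069536e+00, -6.66160240e-02]), 'joint_vel': array([-0.00037369, -0.00079195, -0.00176932, -0.00212185, -0.00157353,
        0.00103938]), 'tau': array([-3.48284966e-04, -5.32633996e+01, -3.53287590e+01,  7.09152175e-02,
        2.34298676e-02, -8.88097770e-05]), 'ee_pos': array([0.19301102, 0.51476277, 0.19404607]), 'eef_rot': array([-3.14056514e+00, -6.28649429e-05,  2.78286094e+00]), 'force': array([1.1291511 , 0.48020912, 0.0310388 ]), 'moment': array([0.01835269, 0.03798745, 0.02941029]), 'grip_force': 0.0, 'grip_width': 0.09431231972725468} 0.025
```

View pics/top0.png

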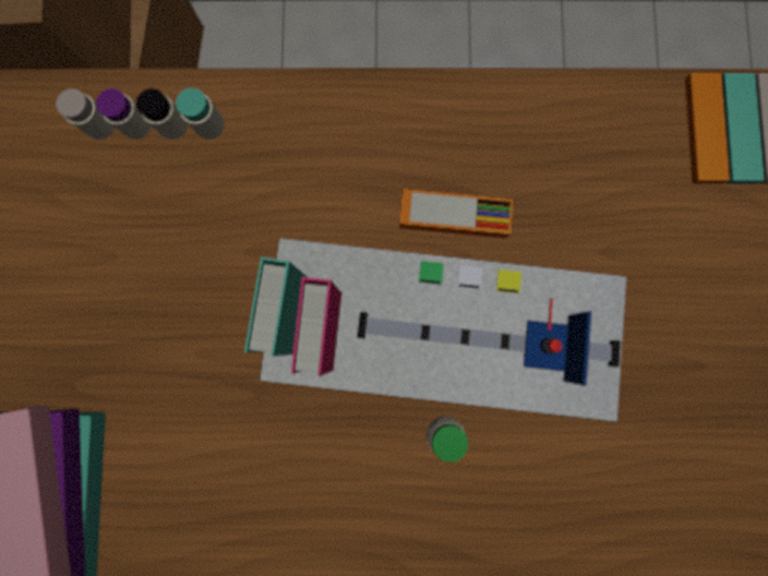

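View pics/scene0.png

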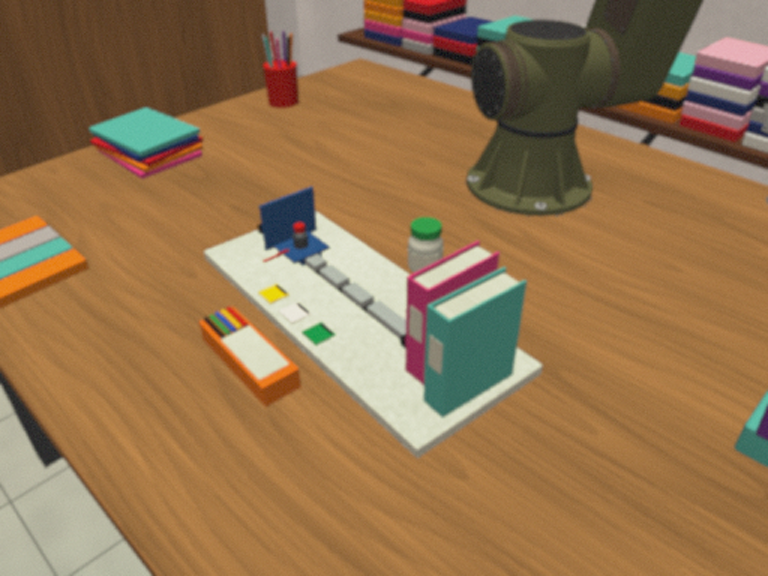

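The top view shows the yellow tag at (509,281), the white at (470,275) and the green at (431,272). The notches are at (506,341), (465,337) and (425,332). The bookend is to the right of them, with its knob at (556,346) and its plate at about (578,348). Yellow is therefore the first notch, at y = -40. Next I'll fit the board pose.

```bash
python3 - <<'E'
from h import *
from scipy.optimize import least_squares
c=load("top0"); s=2/3; sc=load("scene0")
B=[(120,320,18),(120,-220,18),(-100,-220,18),(-100,320,18),(92,-40,20),(92,20,20),(92,80,20)]
px=np.array([(281,239),(626,277),(617,420),(262,380),(509,281),(470,275),(431,272)])*s
Bs=[(120,-220,18),(120,320,18),(-100,320,18),(92,-40,20),(92,20,20),(92,80,20)]
pxs=np.array([(206,250),(420,447),(541,364),(273,294),(294,313),(319,333)])*s
def W(p,B): 
    B=np.array(B)/1e3; a=p[2]; R=np.array([[np.cos(a),-np.sin(a)],[np.sin(a),np.cos(a)]])
    return np.c_[B[:,:2]@R.T+p[:2],B[:,2]]
f=lambda p:np.r_[(proj(c,W(p,B))-px).ravel(),(proj(sc,W(p,Bs))-pxs).ravel()]
r=least_squares(f,[.45,.1,0],loss="soft_l1");p=r.x
print(p,f(p).round(1)); np.save("board.npy",p)
# bookend: knob top & plate top corners
a=p[2];R=np.array([[np.cos(a),-np.sin(a)],[np.sin(a),np.cos(a)]])
g=lambda q:(R.T@(q[:2]-p[:2])*1e3).round(1)
img=c["img"];hsv=cv2.cvtColor(img,cv2.COLOR_RGB2HSV)
m=((hsv[...,0]<8)|(hsv[...,0]>172))&(hsv[...,1]>150)&(hsv[...,2]>120)
n,l,st,ce=cv2.connectedComponentsWithStats(m.astype(np.uint8))
for i in range(1,n):
    if st[i,4]>15 and ce[i][0]>300: print("red",ce[i]*1.5,st[i],g(at_z(c,*ce[i],.072)))
my=(abs(hsv[...,0].astype(int)-29)<5)&(hsv[...,1]>150)
n,l,st,ce=cv2.connectedComponentsWithStats(my.astype(np.uint8))
for i in range(1,n):
    if st[i,4]>30: print("yel",ce[i]*1.5,st[i],at_z(c,*ce[i],.02),g(at_z(c,*ce[i],.02)))
for q in [(590,312),(586,384)]: print("plate top",g(at_z(c,q[0]*s,q[1]*s,.115)))
for q in [(262,205),(314,190)]: print("plate top scene",g(at_z(sc,q[0]*s,q[1]*s,.115)))
for q in [(506,341),(465,337),(425,332)]: print("notch",g(at_z(c,q[0]*s,q[1]*s,.03)))
q=(299,226); print("knob scene",g(at_z(sc,q[0]*s,q[1]*s,.076)))
for y in (-270,-220,-150,-103,-40): print(y,W(p,[(0,y,102)]))
E
```

```text
[ 0.50193275 -0.00764964 -0.1088204 ] [-1.7 -0.6  0.2 -1.   0.3  0.4 -1.9  0.5 -0.3 -0.2 -0.3  1.  -0.2  0.2
 -2.5 -0.4 -1.6  0.7  1.3 -0.5 -0.2 -1.5  0.2 -1.4 -0.7 -0.9]
red [491.61702128 224.68085106] [318 148  21   4  47] [163.    2.3]
red [555.28571429 344.89285714] [367 227   7   7  42] [   0.2 -102.2]
yel [508.3699422  280.15317919] [332 180  15  14 173] [ 0.58984015 -0.05703966  0.02      ] [ 92.8 -39.6]
plate top [  47.3 -131.9]
plate top [ -48.2 -133. ]
plate top scene [  46.  -127.3]
plate top scene [ -42.9 -115.3]
notch [ -0.4 -41.6]
notch [-1.1 19.8]
notch [-0.2 80. ]
knob scene [  3.6 -93.9]
-270 [[ 0.4726092  -0.27605257  0.102     ]]
-220 [[ 0.47803949 -0.22634832  0.102     ]]
-150 [[ 0.48564189 -0.15676238  0.102     ]]
-103 [[ 0.49074636 -0.11004039  0.102     ]]
-40 [[ 0.49758852 -0.04741304  0.102     ]]
```

The board fit agrees to within about 2 px. The yellow tag measures y = -39.6, and the bookend origin is at about y = -101, which puts its rear face near -134. The push needs about 61 mm. I'll raise the arm, close the jaws and swing behind the plate.

>>> {"name": "apply_moves", "arguments": {
  "deltas": [
    [255, 0, 0, 3.2, 0, 0, 0],
    [255, 0, 0, 3.2, 0, 0, 0],
    [255, 1.7, -4.16, 0, 0, 0, -0.0777],
    [255, 1.7, -4.16, 0, 0, 0, -0.0777],
    [255, 1.7, -4.16, 0, 0, 0, -0.0777],
    [255, 1.7, -4.16, 0, 0, 0, -0.0777],
    [255, 1.7, -4.16, 0, 0, 0, -0.0777],
    [255, 1.7, -4.16, 0, 0, 0, -0.0777],
    [255, 1.7, -4.16, 0, 0, 0, -0.0777],
    [255, 1.7, -4.16, 0, 0, 0, -0.0777]
  ],
  "grip_force": 5
}}

```text
time_s: 1.1
ee_pos: [0.3292, 0.1804, 0.2585]
eef_rot: [3.141, 0.0, 2.158]
force: [1.8, 0.2, 0.5]
grip_width: 0.0176
grip_force: 0.0
```

>>> {"name": "apply_moves", "arguments": {
  "deltas": [
    [255, 1.7, -4.16, 0, 0, 0, -0.0777],
    [255, 1.7, -4.16, 0, 0, 0, -0.0777],
    [255, 1.7, -4.16, 0, 0, 0, -0.0777],
    [255, 1.7, -4.16, 0, 0, 0, -0.0777],
    [255, 1.7, -4.16, 0, 0, 0, -0.0777],
    [255, 1.7, -4.16, 0, 0, 0, -0.0777],
    [255, 1.7, -4.16, 0, 0, 0, -0.0777],
    [255, 1.7, -4.16, 0, 0, 0, -0.0777],
    [255, 1.7, -4.16, 0, 0, 0, -0.0777],
    [255, 0, 0, 0, 0, 0, 0]
  ]
}}

```text
time_s: 2.1
ee_pos: [0.4826, -0.1959, 0.2571]
eef_rot: [-3.139, -0.0, 1.456]
force: [1.0, 0.1, 0.1]
grip_width: 0.0007
grip_force: 0.0
```

```bash
cat >> h.py <<'E'
def st():
    p=np.load("board.npy");a=p[2];R=np.array([[np.cos(a),-np.sin(a)],[np.sin(a),np.cos(a)]])
    o=ctrl.get_obs();e=o["ee_pos"]
    print(round(o["time_s"],2),e.round(4),o["eef_rot"].round(3),"board",(R.T@(e[:2]-p[:2])*1e3).round(1),"F board",(R.T@o["force"][:2]).round(2),o["force"].round(2),o["grip_width"].round(4))
    return R,p,e
E
python3 -c "
from h import *
st()"
```

```text
Traceback (most recent call last):
  File "h.py", line 20, in st
    print(round(o["time_s"],2),e.round(4),o["eef_rot"].round(3),"board",(R.T@(e[:2]-p[:2])*1e3).round(1),"F board",(R.T@o["force"][:2]).round(2),o["force"].round(2),o["grip_width"].round(4))
                                                                                                                                                                     ^^^^^^^^^^^^^^^^^^^^^
AttributeError: 'float' object has no attribute 'round'
```

>>> {"name": "apply_moves", "arguments": {
  "deltas": [
    [255, 0, 0, -3.5, 0, 0, 0],
    [255, 0, 0, -3.5, 0, 0, 0],
    [255, 0, 0, -3.5, 0, 0, 0],
    [255, 0, 0, -3.0, 0, 0, 0],
    [255, 0, 0, 0, 0, 0, 0],
    [255, 0, 0, 0, 0, 0, 0]
  ]
}}

```text
time_s: 2.7
ee_pos: [0.4823, -0.192, 0.1244]
eef_rot: [-3.142, -0.0, 1.462]
force: [0.4, -0.5, 0.0]
grip_width: 0.0004
grip_force: 0.0
```

```bash
sed -i 's/,o\["grip_width"\].round(4)//' h.py
python3 -c "
from h import *
st();snap('scene','s1')"
```

```text
2.7 [ 0.4823 -0.192   0.1244] [-3.142 -0.     1.462] board [   0.5 -185.4] F board [ 0.48 -0.43] [ 0.43 -0.48  0.03]
```

View pics/s1.png

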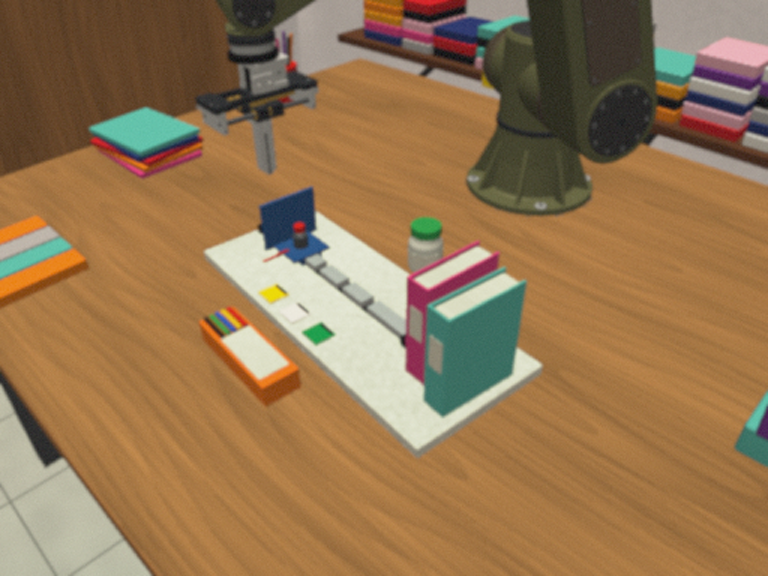

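The closed fingers hang behind the plate at (265,170), clear of everything. Now I'll approach along the board's +y, direction (0.109, 0.994).

>>> {"name": "apply_moves", "arguments": {
  "deltas": [
    [255, 0.11, 0.99, -0.1, 0, 0, 0],
    [255, 0.11, 0.99, -0.1, 0, 0, 0],
    [255, 0.11, 0.99, 0, 0, 0, 0],
    [255, 0.05, 0.5, 0, 0, 0, 0],
    [255, 0.05, 0.4, 0, 0, 0, 0],
    [255, 0.03, 0.3, 0, 0, 0, 0],
    [255, 0.03, 0.3, 0, 0, 0, 0],
    [255, 0.03, 0.3, 0, 0, 0, 0]
  ]
}}

```text
time_s: 3.55
ee_pos: [0.4873, -0.1444, 0.1215]
eef_rot: [-3.142, -0.0, 1.462]
force: [0.2, -0.1, 0.3]
grip_width: 0.0006
grip_force: 0.0
```

```bash
python3 -c "
from h import *
st()"
```

```text
3.55 [ 0.4873 -0.1444  0.1215] [-3.142 -0.     1.462] board [   0.3 -137.6] F board [ 0.25 -0.02] [ 0.24 -0.05  0.35]
```

>>> {"name": "apply_moves", "arguments": {
  "deltas": [
    [255, 0.03, 0.3, 0, 0, 0, 0],
    [255, 0.03, 0.3, 0, 0, 0, 0],
    [255, 0.03, 0.3, 0, 0, 0, 0],
    [255, 0.03, 0.3, 0, 0, 0, 0],
    [255, 0.03, 0.3, 0, 0, 0, 0],
    [255, 0.03, 0.3, 0, 0, 0, 0]
  ]
}}

```text
time_s: 4.15
ee_pos: [0.4892, -0.1263, 0.1216]
eef_rot: [3.142, 0.0, 1.462]
force: [-0.3, 0.4, -0.2]
grip_width: 0.0004
grip_force: 0.0
```

```bash
cat >> h.py <<'E'
def bookend():
    R,p,_=st();c=ctrl.camera("top");hsv=cv2.cvtColor(c["img"],cv2.COLOR_RGB2HSV)
    m=((hsv[...,0]<8)|(hsv[...,0]>172))&(hsv[...,1]>150)&(hsv[...,2]>120)
    n,l,s,ce=cv2.connectedComponentsWithStats(m.astype(np.uint8))
    for i in range(1,n):
        b=(R.T@(at_z(c,*ce[i],.072)[:2]-p[:2])*1e3).round(1)
        if s[i,4]>8 and abs(b[0])<12: print("knob",b,s[i])
    return c
E
python3 -c "
from h import *
bookend()"
```

```text
4.15 [ 0.4892 -0.1263  0.1216] [3.142 0.    1.462] board [   0.2 -119.3] F board [-0.29  0.35] [-0.25  0.38 -0.2 ]
knob [   0.2 -101.9] [367 227   7   7  44]
```

```bash
python3 -c "
from h import *
snap('scene','s2');c=snap('top','t2')
i=np.hstack([load('scene'+'0')['img'][90:200,130:330],load('s2')['img'][90:200,130:330]])
j=np.hstack([load('top0')['img'][150:260,250:450],c['img'][150:260,250:450]])
cv2.imwrite('pics/c2.png',cv2.resize(np.vstack([i,j])[:,:,::-1],(800,440),interpolation=cv2.INTER_CUBIC))
p=np.load('board.npy');o=ctrl.get_obs()['ee_pos'];o[2]-=.025
print(proj(load('s2'),o),proj(c,o))
"
```

```text
[[193.92339391 138.5289546 ]] [[382.3148142  230.80121099]]
```

View pics/c2.png

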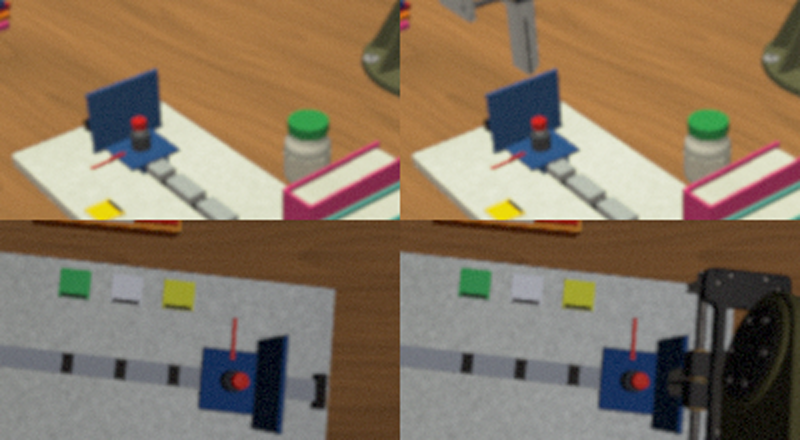

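In the crop, the fingertip is seen at scene (194,125), but the state predicts (194,138). The plate's top edge is at about row 131, with wood visible between it and the tip. The tip seems to be riding above the plate, so I'll triangulate.

```bash
python3 -c "
from h import *
for f,q,e in (('s1',(178,114.7),[.4823,-.192,.1244]),('s2',(194.5,125),[.4892,-.1263,.1216])):
    c=load(f);e=np.array(e)
    print(f,q,[proj(c,e+[0,0,d])[0].round(1) for d in (-.025,-.0125,0)])
c=load('top0');p=np.load('board.npy');a=p[2];R=np.array([[np.cos(a),-np.sin(a)],[np.sin(a),np.cos(a)]])
def b(x,y,z): return np.r_[R@[x/1e3,y/1e3]+p[:2],z/1e3]
sc=load('s2')
for x in(-50,50): print('plate top corner pred',proj(sc,b(x,-101-27,115))*1.5,proj(c,b(x,-101-33,115))*1.5)
print('knob top',proj(sc,b(0,-101,76))*1.5)
t=load('t2')
for z in(.09,.105,.12,.135): print(z,proj(t,[.4892,-.1263,z]),proj(t,[.4892,-.1343,z]))
i=sc['img'][100:150,165:225];cv2.imwrite('pics/c3.png',cv2.resize(np.hstack([i,t['img'][205:255,355:415]])[:,:,::-1],(800,333),interpolation=cv2.INTER_NEAREST))
"
```

```text
s1 (178, 114.7) [array([179.3, 127.5]), array([178.8, 123. ]), array([178.2, 118.4])]
s2 (194.5, 125) [array([193.9, 138.5]), array([193.4, 133.9]), array([193. , 129.2])]
plate top corner pred [[313.21249562 185.80433643]] [[586.63233709 385.42226533]]
plate top corner pred [[259.53045288 205.65910721]] [[591.70674584 310.20399189]]
knob top [[298.44360424 223.47251808]]
0.09 [[381.176152  230.7865621]] [[385.03998126 230.7839317 ]]
0.105 [[383.72499679 230.77680968]] [[387.67013622 230.77403359]]
0.12 [[386.38386991 230.76657409]] [[390.41379506 230.76364201]]
0.135 [[389.16003903 230.75581913]] [[393.27845169 230.75271984]]
```

View pics/c3.png

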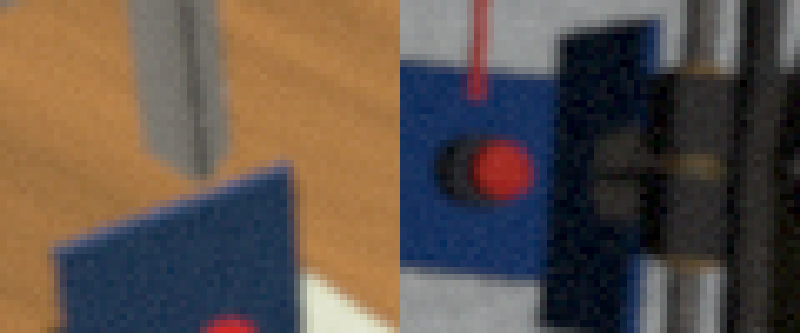

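The plate's corners project where they should, so the cameras and the board fit are sound. The real fingertips are about 3 cm higher than ee_pos and tip_reach imply. The top view agrees too, with the tip at x≈388 against 382 predicted. I'll triangulate the offset while backing off.

```bash
cat >> h.py <<'E'
def tri(a,qa,b,qb):
    (o1,r1),(o2,r2)=ray(a,*qa),ray(b,*qb)
    s=np.linalg.lstsq(np.c_[r1,-r2],o2-o1,rcond=None)[0]
    return (o1+s[0]*r1+o2+s[1]*r2)/2, np.linalg.norm(o1+s[0]*r1-o2-s[1]*r2)
E
python3 -c "
from h import *
print(tri(load('s2'),(193.5,123.5),load('t2'),(388,231.2)))"
```

```text
(array([ 0.48832766, -0.1231252 ,  0.13738384]), np.float64(5.295283754671491e-05))
```

>>> {"name": "apply_moves", "arguments": {
  "deltas": [
    [255, -0.11, -0.99, 0.3, 0, 0, 0],
    [255, -0.16, -1.49, 0, 0, 0, 0],
    [255, -0.22, -1.99, 0, 0, 0, 0],
    [255, 0, 0, 0, 0, 0, 0],
    [255, 0, 0, 0, 0, 0, 0]
  ]
}}

```text
time_s: 4.8
ee_pos: [0.484, -0.172, 0.1245]
eef_rot: [-3.141, -0.0, 1.46]
force: [-0.5, 0.6, -0.4]
grip_width: 0.0008
grip_force: 0.0
```

```bash
python3 -c "
from h import *
bookend();c=snap('scene','s3');t=snap('top','t3')
e=ctrl.get_obs()['ee_pos']
for d in (-.025,0,.01): print(proj(c,e+[0,0,d]),proj(t,e+[0,0,d]))
cv2.imwrite('pics/c4.png',cv2.resize(np.hstack([c['img'][80:140,150:210],t['img'][200:260,365:425]])[:,:,::-1],(800,400),interpolation=cv2.INTER_NEAREST))"
```

```text
4.8 [ 0.484  -0.172   0.1245] [-3.141 -0.     1.46 ] board [   0.  -165.3] F board [-0.53  0.56] [-0.47  0.61 -0.39]
knob [   0.  -102.1] [367 227   7   7  41]
[[183.91340114 130.52534546]] [[404.74623703 233.21190061]]
[[182.83738236 121.3470462 ]] [[409.96744425 233.28204463]]
[[182.40012032 117.60608363]] [[412.16322038 233.31146984]]
```

View pics/c4.png

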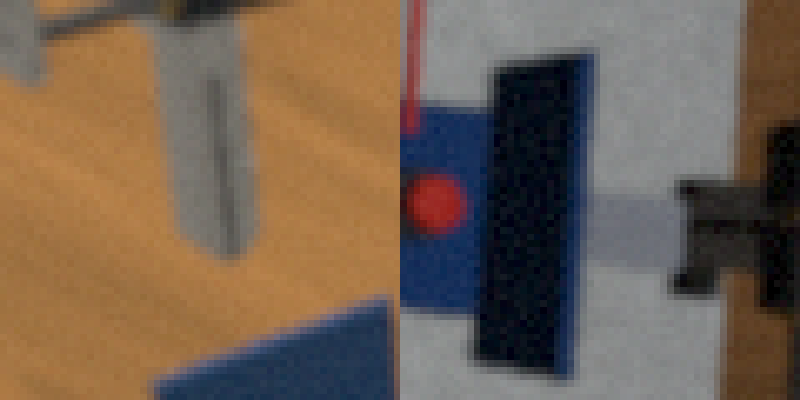

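```bash
python3 -c "
from h import *
c=load('s3');e=ctrl.get_obs()['ee_pos']
for z in (.10,.11,.12,.13,.135,.14,.145,.15): print(z,proj(c,[e[0]+.0009,e[1]+.008,z]))
c=load('s2')
for z in (.12,.13,.135,.14,.145): print(z,proj(c,[.4901,-.1183,z]))"
```

```text
0.1 [[185.62222223 131.56942049]]
0.11 [[185.20161267 127.91382359]]
0.12 [[184.77715061 124.21852716]]
0.13 [[184.3488029  120.48302144]]
0.135 [[184.13316168 118.60002959]]
0.14 [[183.91653682 116.70679229]]
0.145 [[183.69892428 114.80324461]]
0.15 [[183.4803201  112.88932139]]
0.12 [[194.87089553 131.07255144]]
0.13 [[194.48613312 127.26511835]]
0.135 [[194.2923707  125.34529423]]
0.14 [[194.09768183 123.41463605]]
0.145 [[193.90206232 121.47307165]]
```

Both views put the tip at z ≈ ee_z + 10 mm instead of −25 mm. I'll descend 32 mm in the free space behind the plate, then check.

>>> {"name": "apply_moves", "arguments": {
  "deltas": [
    [255, 0, 0, -1.6, 0, 0, 0],
    [255, 0, 0, -1.6, 0, 0, 0],
    [255, 0, 0, 0, 0, 0, 0],
    [255, 0, 0, 0, 0, 0, 0]
  ]
}}

```text
time_s: 5.35
ee_pos: [0.4844, -0.171, 0.0929]
eef_rot: [-3.141, -0.0, 1.462]
force: [0.3, -0.7, 0.9]
grip_width: 0.0003
grip_force: 0.0
```

```bash
python3 -c "
from h import *
_,_,e=st();c=snap('scene','s4')
for z in (.06,.07,.09,.1,.11): print(z,proj(c,[e[0]+.0009,e[1]+.008,z]))
cv2.imwrite('pics/c5.png',cv2.resize(c['img'][90:150,150:230][:,:,::-1],(800,600),interpolation=cv2.INTER_NEAREST))"
```

```text
5.35 [ 0.4844 -0.171   0.0929] [-3.141 -0.     1.462] board [   0.3 -164.3] F board [ 0.36 -0.64] [ 0.29 -0.68  0.91]
0.06 [[187.233365   145.82472555]]
0.07 [[186.82761441 142.32278446]]
0.09 [[186.00492159 135.20527529]]
0.1 [[185.58791099 131.58872056]]
0.11 [[185.16707906 127.93296648]]
```

View pics/c5.png

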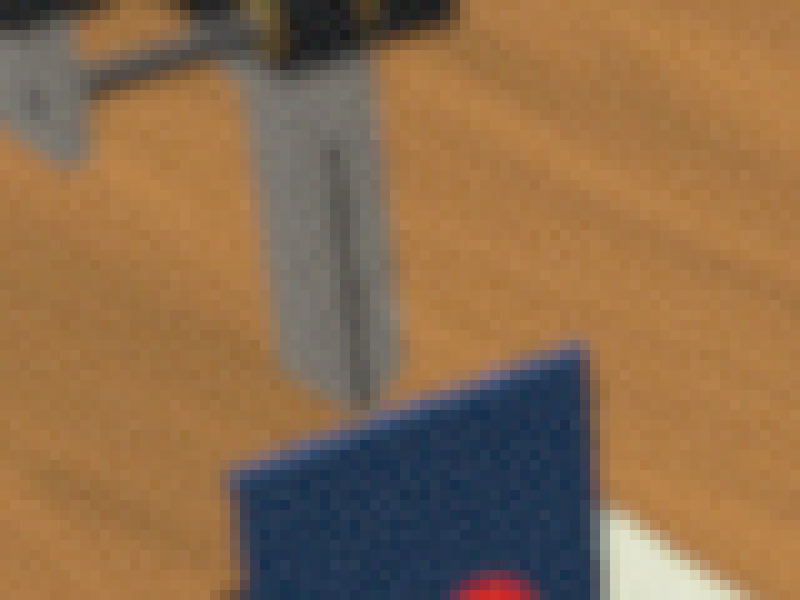

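The seam's bottom is at scene (186,130), so the tip is at z ≈ 0.103, about 11 mm below the plate's top (the stated push height is 0.102). Now I'll approach and make contact.

>>> {"name": "apply_moves", "arguments": {
  "deltas": [
    [255, 0.11, 0.99, -0.2, 0, 0, 0],
    [255, 0.06, 0.5, 0, 0, 0, 0],
    [255, 0.05, 0.4, 0, 0, 0, 0],
    [255, 0.03, 0.3, 0, 0, 0, 0],
    [255, 0.03, 0.3, 0, 0, 0, 0],
    [255, 0.03, 0.3, 0, 0, 0, 0],
    [255, 0.03, 0.3, 0, 0, 0, 0]
  ]
}}

```text
time_s: 6.1
ee_pos: [0.4879, -0.1404, 0.0908]
eef_rot: [3.141, 0.0, 1.462]
force: [-0.4, -4.7, 2.7]
grip_width: 0.0006
grip_force: 2.5
```

```bash
python3 -c "
from h import *
bookend()"
```

```text
6.1 [ 0.4879 -0.1404  0.0908] [3.141 0.    1.462] board [   0.4 -133.5] F board [ 0.11 -4.71] [-0.4  -4.69  2.71]
knob [ -0.1 -91.2] [362 226   7   8  44]
```

Contact is made: the bookend moved 11 mm at about 4.7 N. The TCP-to-origin offset is about -42 mm, so the target TCP is about y = -82, which leaves roughly 51 mm.

>>> {"name": "apply_moves", "arguments": {
  "deltas": [
    [255, 0.05, 0.5, 0, 0, 0, 0],
    [255, 0.06, 0.5, 0, 0, 0, 0],
    [255, 0.05, 0.5, 0, 0, 0, 0],
    [255, 0.06, 0.5, 0, 0, 0, 0],
    [255, 0.05, 0.5, 0, 0, 0, 0],
    [255, 0.06, 0.5, 0, 0, 0, 0],
    [255, 0.04, 0.4, 0, 0, 0, 0],
    [255, 0.03, 0.3, 0, 0, 0, 0],
    [255, 0.02, 0.2, 0, 0, 0, 0],
    [255, 0, 0, 0, 0, 0, 0]
  ]
}}

```text
time_s: 7.15
ee_pos: [0.4916, -0.1008, 0.0904]
eef_rot: [-3.141, -0.001, 1.462]
force: [-0.5, 0.6, -0.2]
grip_width: 0.0005
grip_force: 0.0
```

```bash
python3 -c "
from h import *
bookend()"
```

```text
7.15 [ 0.4916 -0.1008  0.0904] [-3.141e+00 -1.000e-03  1.462e+00] board [ -0.1 -93.7] F board [-0.6   0.53] [-0.54  0.59 -0.23]
knob [ -0.2 -50.8] [343 224   7   8  44]
```

>>> {"name": "apply_moves", "arguments": {
  "deltas": [
    [255, 0.01, 0.15, 0, 0, 0, 0],
    [255, 0.02, 0.15, 0, 0, 0, 0],
    [255, 0.01, 0.15, 0, 0, 0, 0],
    [255, 0.02, 0.15, 0, 0, 0, 0],
    [255, 0.01, 0.1, 0, 0, 0, 0],
    [255, 0.01, 0.1, 0, 0, 0, 0]
  ]
}}

```text
time_s: 7.8
ee_pos: [0.4927, -0.0931, 0.0906]
eef_rot: [3.142, -0.0, 1.462]
force: [-0.6, -0.8, -1.3]
grip_width: 0.0005
grip_force: 0.5
```

```bash
python3 -c "
from h import *
bookend()"
```

```text
7.8 [ 0.4927 -0.0931  0.0906] [ 3.142 -0.     1.462] board [  0.1 -85.9] F board [-0.5  -0.83] [-0.59 -0.77 -1.3 ]
knob [  0.2 -43. ] [339 224   8   7  46]
```

>>> {"name": "apply_moves", "arguments": {
  "deltas": [
    [255, 0.01, 0.1, 0, 0, 0, 0]
  ]
}}

```text
time_s: 7.95
ee_pos: [0.4929, -0.0921, 0.0907]
eef_rot: [3.141, -0.0, 1.462]
force: [0.1, -1.0, -0.4]
grip_width: 0.0005
grip_force: 0.3
```

>>> {"name": "apply_moves", "arguments": {
  "deltas": [
    [255, 0.01, 0.1, 0, 0, 0, 0]
  ]
}}

```text
time_s: 8.05
ee_pos: [0.493, -0.0911, 0.0907]
eef_rot: [3.141, -0.0, 1.462]
force: [0.9, 0.5, 0.7]
grip_width: 0.0005
grip_force: 0.0
```

```bash
python3 -c "
from h import *
bookend()"
```

```text
8.05 [ 0.493  -0.0911  0.0907] [ 3.141 -0.     1.462] board [  0.2 -84. ] F board [0.83 0.55] [0.88 0.46 0.66]
knob [  0.1 -40.4] [338 223   7   8  44]
```

Contact force is gone and the knob jumped to -40.4, ahead of the fingers, which suggests a click. I'll confirm with a gentle nudge: a seated pin should resist.

>>> {"name": "apply_moves", "arguments": {
  "deltas": [
    [255, 0.01, 0.1, 0, 0, 0, 0]
  ]
}}

```text
time_s: 8.2
ee_pos: [0.493, -0.0902, 0.0906]
eef_rot: [3.141, -0.0, 1.462]
force: [-0.4, 1.1, -0.1]
grip_width: 0.0009
grip_force: 0.0
```

>>> {"name": "apply_moves", "arguments": {
  "deltas": [
    [255, 0.01, 0.1, 0, 0, 0, 0]
  ]
}}

```text
time_s: 8.3
ee_pos: [0.4931, -0.0894, 0.0906]
eef_rot: [3.141, 0.0, 1.462]
force: [0.3, -4.0, -0.6]
grip_width: 0.0007
grip_force: 1.8
```

```bash
python3 -c "
from h import *
bookend();bookend()"
```

```text
8.3 [ 0.4931 -0.0894  0.0906] [3.141 0.    1.462] board [  0.1 -82.2] F board [ 0.74 -3.9 ] [ 0.31 -3.96 -0.61]
knob [  0.1 -38.9] [337 223   8   8  48]
8.35 [ 0.4931 -0.0894  0.0906] [3.141 0.    1.462] board [  0.1 -82.2] F board [ 0.43 -1.17] [ 0.3  -1.21 -1.04]
knob [  0.1 -38.9] [337 223   8   8  48]
```

The bookend reads -38.9 (about -39.6 corrected for a dropped knob), matching the tag at -39.6. I'll back off and check the knob height by triangulating it before and after.

>>> {"name": "apply_moves", "arguments": {
  "deltas": [
    [255, -0.03, -0.3, 0, 0, 0, 0],
    [255, -0.11, -0.99, 0, 0, 0, 0],
    [255, -0.22, -1.99, 0, 0, 0, 0],
    [255, 0, 0, 0, 0, 0, 0]
  ]
}}

```text
time_s: 8.8
ee_pos: [0.4892, -0.124, 0.0905]
eef_rot: [3.142, 0.0, 1.46]
force: [-0.2, 0.7, 0.2]
grip_width: 0.0001
grip_force: 0.0
```

```bash
python3 -c "
from h import *
bookend()
p=np.load('board.npy');a=p[2];R=np.array([[np.cos(a),-np.sin(a)],[np.sin(a),np.cos(a)]])
def red(c,y):
    w=np.r_[R@[0,y/1e3]+p[:2],.07];u,v=proj(c,w)[0].astype(int)
    i=c['img'][v-9:v+10,u-9:u+10].astype(float);m=np.clip(i[...,0]-1.0*i[...,1:].max(2)-40,0,120)
    m[:, :][m<0]=0
    n,l,s,ce=cv2.connectedComponentsWithStats((m>0).astype(np.uint8));k=1+s[1:,4].argmax();m=m*(l==k)
    M=cv2.moments(m);return u-9+M['m10']/M['m00'],v-9+M['m01']/M['m00']
for tag,y in(('0',-101),('5',-40)):
    if tag=='5': s,t=snap('scene','s5'),snap('top','t5')
    else: s,t=load('scene0'),load('top0')
    q=tri(s,red(s,y),t,red(t,y));print(red(s,y),red(t,y),(R.T@(q[0][:2]-p[:2])*1e3).round(2),q[0][2],q[1])
"
```

```text
8.8 [ 0.4892 -0.124   0.0905] [3.142 0.    1.46 ] board [  -0. -117.] F board [-0.31  0.65] [-0.24  0.68  0.2 ]
knob [ -0.1 -39.4] [337 224   8   7  44]
(np.float64(198.93196672608437), np.float64(150.68894830659536)) (np.float64(369.7075985892914), np.float64(230.04745110612376)) [ 1.0000e-02 -1.0162e+02] 0.07095670189837272 0.0003105782396944492
(np.float64(213.73419649657274), np.float64(162.39121604468139)) (np.float64(340.2577895355673), np.float64(226.81187536743093)) [  0.21 -39.54] 0.06836443372676843 0.00046246908497002317
```

View pics/t5.png

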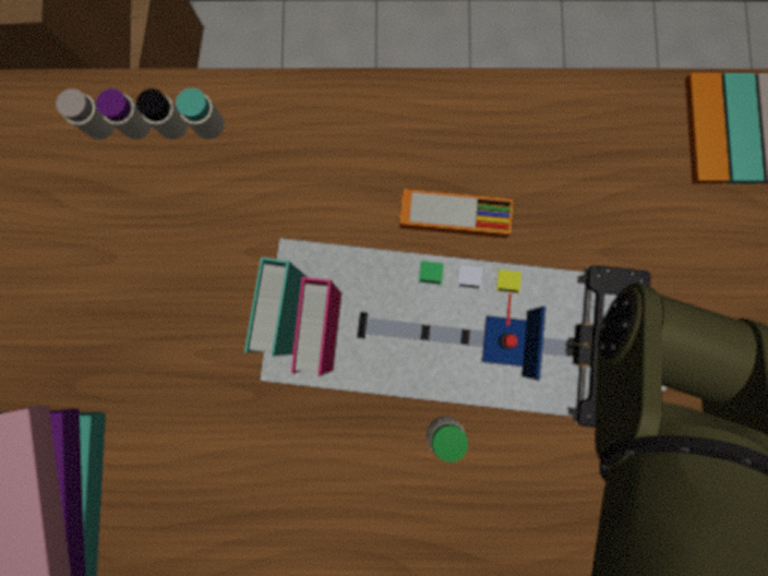

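In the top view, the pointer at (509,300) lines up with the yellow tag at (509,281). The knob is 2.6 mm lower than before and at y = -39.5, the tag's position. The fingers are clear and the binders, jar and box have not moved. Handing in.

```bash
python3 -c "
from station import ctrl
print(ctrl.hand_in())"
```

```text
the job is handed in; nothing more can be done
None
```

I pushed the bookend until its pin dropped into the notch beside the yellow tag, backed the arm clear and handed the job in. `hand_in()` returned no verdict. My last camera check put the bookend at y = -39.5 mm (tag at -39.6 mm) with the pin about 2.6 mm down.

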